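# Sort coffee capsules, then hold the capsule box open

## Task

We are refilling the wooden coffee-capsule box: first, with its lid still shut, sort the three loose capsules by colour into its two lift-out trays, the two blue ones into the blue tray and the orange one into the orange tray. Then raise the box's lid, which springs shut by itself, to 60 degrees from shut, room enough without straining the hinges, and finish while still holding it there, without letting go, because I need both my hands to set the trays back in under it. Leave the two trays standing flat on the worktop and do not shift the mugs or the honey jar.

Things in the scene. Friction and masses are not known exactly. Their poses are not given: they have to be found in the camera images.
- capsule_blue_a_centre (a point): centre (half-way up) of a blue coffee capsule standing upright on its foil: flat rim 37 mm across and 2 mm high at the bottom, above it a body tapering from 30 mm across just over the rim to 26 mm at 22 mm, domed top, 29 mm high in all, 14 g. The point's z axis points up out of the dome
- capsule_blue_b_centre (a point): centre (half-way up) of a second blue coffee capsule standing upright on its foil: flat rim 37 mm across and 2 mm high at the bottom, above it a body tapering from 30 mm across just over the rim to 26 mm at 22 mm, domed top, 29 mm high in all, 14 g. The point's z axis points up out of the dome
- capsule_orange_centre (a point): centre (half-way up) of an orange coffee capsule standing upright on its foil: flat rim 37 mm across and 2 mm high at the bottom, above it a body tapering from 30 mm across just over the rim to 26 mm at 22 mm, domed top, 29 mm high in all, 14 g. The point's z axis points up out of the dome
- tray_blue: Blue lift-out tray, open on top: 100 mm along its own x, 88 mm along its own y, 40 mm high, walls and floor 3 mm thick, 220 g, loose. Origin: centre of its underside, z up. The two blue capsules fit in side by side along its x
- tray_orange: Orange lift-out tray, open on top: 100 mm along its own x, 88 mm along its own y, 40 mm high, walls and floor 3 mm thick, 220 g, loose. Origin: centre of its underside, z up. The orange capsule belongs in it
- capsule_box: light wooden capsule box, 130 mm deep (its own x), 210 mm wide (its own y), 75 mm high without the lid, standing fast on its rubber feet (it does not move). Origin: centre of its underside; its front looks along its own -x, roughly to the robot; z up. The 14 mm thick lid with a clear window lies on top (top face 90 mm above the worktop) and its front edge is 66 mm in front of the box's centre
- lid_hinge (a point): middle of the lid's hinge axis, at the upper rear edge of the box, 75 mm above the worktop; the axis runs along the box's y; axes as the box's, they do not turn with the lid
- lid_handle (a point): middle of the lid's steel bow handle: a straight round bar 10 mm thick and 90 mm long, parallel to the hinge, standing 40 mm out from the lid's front edge on two posts 110 mm apart (35 mm free between bar and lid). It moves with the lid on a circle of 171 mm radius about the hinge; shut, it lies 171 mm in front of the hinge and 7.5 mm above it. The point's axes turn with the lid
- box_lid (a joint): opening angle of the lid in rad: 0 shut, growing as the front edge rises; stop at 1.4. A spring and its own 300 g pull it shut from every angle; holding it takes about 2 to 6 N at the handle. 60 degrees is 1.047
- mug_white: plain white mug, 83 mm across, 94 mm high, a bystander; origin at the centre of its underside
- mug_diamond: cream mug with dark diamonds, 84 mm across, 93 mm high, a bystander; origin at its underside
- honey_jar: honey jar with a red lid, 65 mm across, 100 mm high, a bystander; origin at the centre of its underside

How it is judged:
By the outcome, as a careful person would: the job done as asked, in the order asked, and still so for the second after the job is handed in, while the arm keeps its last pose, push and grip.
It also fails if it takes over 72 s, if anything falls off the work surface, if the arm or the gripper's body presses on something with over 40 N, if the wrist force passes 120 N, or if a joint passes its speed limit or range.

## Robot

A 7-joint arm with a two-finger parallel gripper is mounted at the origin on a cart in front of the work surface, level with it; the furniture and walls round the work are solid. World frame = base frame: x ahead of the robot, y to its left, z up, the work surface at z = 0. Lengths are in m, angles in rad, forces in N, time in s.
With the tool pointing down it reaches from about 0.425 to 0.925 m from the base axis. Payload 6.8 kg.
Tool frame: the origin (TCP) lies midway between the tips of the shut fingers; the grasp point (between the pads) lies 19 mm behind it; y points along the fingers, z is the direction in which the jaws open and shut, and the axes are right-handed (so a half turn about y gives the same grasp; the last joint's range is limited). The gripper opens to 85 mm and grips with 20 to 120 N. Pads are 22 mm wide; open, the fingers measure 114 mm over their backs; the gripper's body (76 mm by 85 mm) begins 54 mm behind the grasp point. The pads swing forward as they close: fully open they stand 13 mm farther back than shut.
Start: joints at [1.235, 0.477, 0.022, 1.555, -0.011, 1.109, -0.083], TCP at [0.152, -0.658, 0.231] pointing down, gripper open.
Joint ranges: [-2.96, 2.96], [-0.34, 2.1], [-1.41, 1.46], [0.24, 2.44], [-1.37, 4.51], [0.17, 1.92], [-2.96, 2.96]. Speed limits (rad/s): [2.39, 2.39, 3.14, 3.14, 3.14, 3.14, 3.14].

## Interface

Orientations are given as a unit quaternion [w, x, y, z].
In Python, from station import bot gives the robot as it stands. The module is installed in compiled form; this text tells all that it offers.
- The arm moves only by the shell command python3 -m crank 'ROWS' [FORCE]. ROWS is JSON, a list of rows, each an object with "linear": the shift along the tool's x, y, z in m, a list of three; "dr": the turn, a rotation vector about the tool's x, y, z in degrees, a list of three; "hand": the gripper command: -1 is shut, 1 is fully open, values between are in proportion. A call has 1 to 10 rows; each row is the pose to reach, as a shift and turn from the pose commanded when the call began, along the tool's axes at that moment; what a row does not reach only later rows make up. A row lasts 1/12 s, in which the tool goes at most 41.7 mm and 7.16 degrees, less where a joint would pass 70% of its speed; a pose out of reach is approached as far as the arm can. A call with a gripper value outside its range is refused whole. The fingers move at their own pace and stop on an object; FORCE is the grip in N (left out, the last holds). Time passes only in rows, so rows that repeat a pose let the fingers close. It gives the time, the measured TCP pose, the force and the opening at its end, in the units of the state.
- bot.get_obs(): the state, without advancing time (a new reading comes with each control period).
- bot.read_camera(name): name is "scene" or "top"; returns the picture (384x512x3 uint8, blue, green, red); there is no depth.
- bot.camera_params(name): a dict with "K" (3x3 intrinsics, pixels), "R" (3x3) and "t" (3): a world point X has camera coordinates R X + t. Camera axes: x right, y down, z forward; pixel columns grow to the right and rows downward; lengths in m; the calibration is good to about 2 mm. A picture is of the moment at which its call begins. camera_params takes no time and is no camera call.
- bot.hand_in(): hands the job in, once; it reports no verdict.
Trained networks look in the newest picture that a camera, given by its name, has taken for a name from the list of things; names that differ only in an ending like _2 or _b are one class to them, and where a whole thing is asked for, a point or a joint stands for the part that bears it (a point fixed in the world has none). Each returns a list of dicts, best first, with "score" (0 to 1); they miss things now and then, are a little off and sometimes report something else, mostly with a low value. They report only what shows in the picture. A call takes as long as a camera call.
- bot.search_frame(camera, target): "extent" ([left, top, right, bottom] in pixels, round what is visible of it).
- bot.cut_out(camera, target): "pixels" (384x512 bool, what is visible of it) and "extent" ([left, top, right, bottom] in pixels, round what is visible of it).
- bot.place_of(camera, target): "xy" ([column, row] in pixels: a listed point, or the origin of a listed thing).
The state is a dict: "t": time; "q": joint angles; "joint_vel": joint speeds; "joint_torque": joint torques, N m; "eef_pos": TCP position; "tool_rot": TCP orientation; "contact_force": force on the tool from outside, world axes, zero at the start; "torque": the same for the moment, N m; "gripper_width": opening from 0.0 (shut) to 1.0 (fully open).
Only numpy, scipy, OpenCV 4.12 (cv2) and the standard library are available. Lean on these libraries where they do the work, as an engineer would, in place of code of your own. Each camera call takes 0.05 s, during which the arm holds its last target. There are 200 camera calls.

## Working session

There is one attempt and no reset: what is moved stays moved. The work goes in short steps, Python scripts to look and compute and a shell command to move; the robot and the scene stay as the last step left them, time stands still between calls to the robot, and variables do not carry over. Pictures are saved under pics/ and viewed, about 8 in all and at most 12, crops included, and the job is handed in when it is done.

```bash
mkdir -p pics; cat > h.py <<'E'
import numpy as np,cv2
from station import bot
from scipy.spatial.transform import Rotation as Ro
def ray(cam,px):
    p=bot.camera_params(cam);K,R,t=map(np.array,(p["K"],p["R"],p["t"]))
    d=R.T@np.linalg.solve(K,np.r_[px,1.]);return -R.T@t,d
def onz(cam,px,z):
    c,d=ray(cam,px);return c+d*(z-c[2])/d[2]
def proj(cam,X):
    p=bot.camera_params(cam);K,R,t=map(np.array,(p["K"],p["R"],p["t"]))
    x=K@(R@np.array(X)+t);return x[:2]/x[2]
def tri(pa,pb):
    (c1,d1),(c2,d2)=ray("scene",pa),ray("top",pb)
    s=np.linalg.lstsq(np.c_[d1,-d2],c2-c1,rcond=None)[0]
    a,b=c1+s[0]*d1,c2+s[1]*d2;return (a+b)/2,np.linalg.norm(a-b)
def state():
    o=bot.get_obs();q=o["tool_rot"];R=Ro.from_quat([q[1],q[2],q[3],q[0]]).as_matrix()
    return o,np.array(o["eef_pos"]),R
E
python3 - <<'E'
from h import *
np.set_printoptions(precision=4,suppress=True)
o,p,R=state();print(o["t"],p,R.tolist(),o["gripper_width"])
for c in("scene","top"):
    im=bot.read_camera(c);cv2.imwrite(f"pics/{c}0.png",im)
    P=bot.camera_params(c);print(c,-np.array(P["R"]).T@P["t"])
    for n,z in(("capsule_blue_a_centre",.0145),("capsule_orange_centre",.0145),("tray_blue",0),("tray_orange",0),("capsule_box",0),("lid_hinge",.075),("lid_handle",.0825),("mug_white",0),("mug_diamond",0),("honey_jar",0)):
        for r in bot.place_of(c,n)[:3]: print(c,n,round(r["score"],2),np.round(r["xy"],1),onz(c,r["xy"],z))
a=np.hstack([cv2.imread(f"pics/{c}0.png") for c in("scene","top")])
cv2.imwrite("pics/both0.png",cv2.resize(a,(800,300)))
E
```

```text
0.0 [ 0.1522 -0.657   0.2303] [[-0.9741675801799844, -0.0005890220488174169, 0.22582554943872074], [-0.22582624031732101, 0.0017135439754160566, -0.9741660910497697], [0.0001868432971028483, -0.9999983584086879, -0.001802295622811487]] 0.9986876469216648
scene [-0.1257  0.5571  0.7394]
scene capsule_blue_a_centre 0.67 [355.5 201.7] [ 0.4415 -0.1664  0.0145]
scene capsule_orange_centre 0.56 [333.4 175.2] [ 0.5865 -0.2021  0.0145]
scene tray_blue 0.84 [319.2 220.5] [ 0.444  -0.0238  0.    ]
scene tray_orange 0.96 [299.1 191.5] [ 0.5887 -0.0569  0.    ]
scene capsule_box 0.57 [218.4 237.6] [0.5369 0.2708 0.    ]
scene capsule_box 0.27 [362.6 177.6] [ 0.5371 -0.2955  0.    ]
scene lid_hinge 0.72 [201.9 216.2] [0.5662 0.3021 0.075 ]
scene lid_handle 0.19 [335.1 176.3] [ 0.5125 -0.1315  0.0825]
scene mug_white 0.62 [134.4 286.3] [ 0.4943  0.5276 -0.    ]
scene mug_diamond 0.73 [320.1 158.6] [ 0.7085 -0.2458  0.    ]
scene honey_jar 0.73 [257.7 175.4] [0.7379 0.0136 0.    ]
top [0.0316 0.2479 1.469 ]
top capsule_blue_a_centre 0.44 [340.9 215.6] [ 0.4627 -0.1718  0.0145]
top capsule_orange_centre 0.51 [340.  184.9] [ 0.5898 -0.204   0.0145]
top tray_orange 0.95 [306.7 190.9] [ 0.5956 -0.0686  0.    ]
top tray_orange 0.74 [365.2 196.8] [ 0.5254 -0.2942  0.    ]
top tray_orange 0.2 [248.5 232.6] [0.4686 0.1949 0.    ]
top capsule_box 0.6 [226.7 223.6] [0.5209 0.2719 0.    ]
top lid_hinge 0.83 [215.1 202.7] [0.5862 0.3003 0.075 ]
top lid_handle 0.77 [247.9 233.3] [0.4419 0.2005 0.0825]
top mug_white 0.94 [163.7 241.1] [0.4978 0.5202 0.    ]
top mug_diamond 0.7 [344.7 157.9] [ 0.7113 -0.2618  0.    ]
top honey_jar 0.64 [281.4 160.9] [0.7482 0.0027 0.    ]
```

View pics/scene0.png

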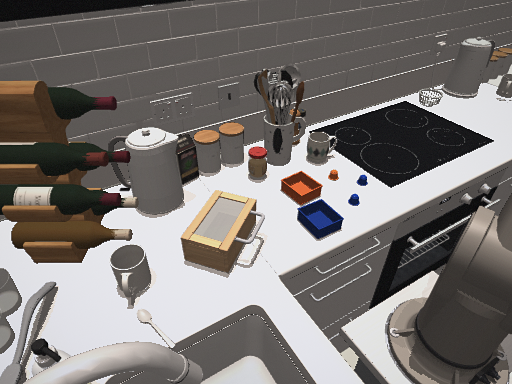

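View pics/top0.png

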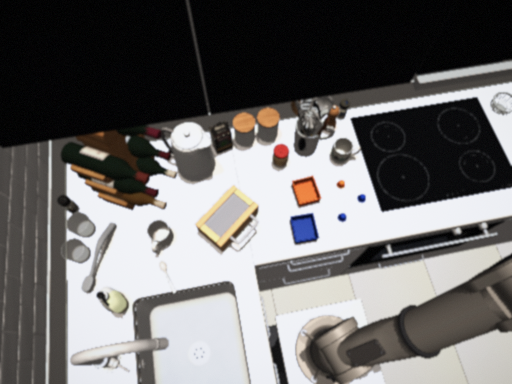

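The scene picture shows the blue capsules at (363,180) and (354,199), the orange one at (334,174), the trays at (320,217) and (301,187), and the box at (220,230) with its handle at (250,238). The top picture shows the blue capsules at (342,216) and (362,197), the orange one at (341,183), and the handle at (245,235). Next I segment by colour to get sharper positions.

```bash
python3 - <<'E'
from h import *
np.set_printoptions(precision=4,suppress=True)
D={}
for c in("scene","top"):
    im=cv2.imread(f"pics/{c}0.png");h=cv2.cvtColor(im,cv2.COLOR_BGR2HSV)
    for n,lo,hi in(("blue",105,128),("or",3,13)):
        m=cv2.inRange(h,(lo,150,60),(hi,255,255))
        k,l,s,ce=cv2.connectedComponentsWithStats(m)
        for i in range(1,k):
            if 12<s[i,4]<2000 and ce[i][0]>270 and ce[i][1]<260 and ce[i][1]>150:
                print(c,n,s[i],ce[i],onz(c,ce[i],.0145) if s[i,4]<200 else "")
                if s[i,4]>=200:
                    cc,_=cv2.findContours((l==i).astype(np.uint8),0,2)
                    if c=="top":
                        # rim outline at z=.04
                        pts=np.array([onz(c,q[0],.04)[:2] for q in max(cc,key=len)],np.float32)
                        print("  rim rect",cv2.minAreaRect(pts))
for n in("box_lid","lid_handle","capsule_box"):
    for c in("scene","top"):
        r=bot.cut_out(c,n)[:1]
        for x in r: print(n,c,x["score"],x["extent"],x["pixels"].sum())
        if n=="box_lid" and r:
            cc,_=cv2.findContours(r[0]["pixels"].astype(np.uint8),0,2)
            print(cv2.minAreaRect(np.array([onz(c,q[0],.09)[:2] for q in max(cc,key=len)],np.float32)))
ims=[]
for c,(x,y) in(("scene",(170,170)),("top",(180,170))):
    im=cv2.imread(f"pics/{c}0.png")[y:y+110,x:x+110];ims.append(cv2.resize(im,(396,396),interpolation=cv2.INTER_CUBIC))
cv2.imwrite("pics/box.png",np.hstack(ims))
E
```

```text
scene blue [357 175  10  10  68] [362.0147 180.    ] [ 0.515  -0.2671  0.0145]
scene blue [349 194  10  11  78] [353.8974 199.5   ] [ 0.4521 -0.1697  0.0145]
scene blue [298 199  45  31 416] [319.5361 217.0385] 
scene or [281 171  41  34 873] [300.8923 187.1432] 
scene or [328 170  10  10  71] [333.169  174.9577] [ 0.588  -0.2023  0.0145]
top blue [359 195   6   6  31] [361.5484 197.5806] [ 0.5201 -0.2735  0.0145]
top blue [339 214   6   6  30] [341.7333 216.8   ] [ 0.4573 -0.1736  0.0145]
top blue [291 216  26  27 525] [303.661  229.0495] 
  rim rect ((0.43271535634994507, -0.011950325220823288), (0.0854283794760704, 0.09628118574619293), 88.55720520019531)
top or [275 155  12   4  14] [279.7857 157.    ] [0.7602 0.0078 0.0145]
top or [293 177  27  29 543] [305.6556 190.9521] 
  rim rect ((0.5818727016448975, -0.05597412958741188), (0.10369528830051422, 0.08929314464330673), 3.72642183303833)
top or [338 181   6   6  26] [340.5    183.9231] [ 0.5936 -0.2072  0.0145]
box_lid scene 0.82 [182.7, 188.7, 265.6, 253.1] 3016
((0.500825822353363, 0.255674809217453), (0.17652535438537598, 0.21943551301956177), 38.66206741333008)
box_lid top 0.73 [198.0, 185.3, 261.2, 246.9] 2117
((0.5089793801307678, 0.24949674308300018), (0.18232601881027222, 0.21512311697006226), 38.539794921875)
lid_handle scene 0.97 [177.9, 189.9, 265.5, 253.3] 2956
lid_handle top 0.61 [199.1, 185.6, 255.5, 244.3] 2026
capsule_box scene 0.63 [179.9, 188.8, 264.8, 270.1] 4277
capsule_box top 0.76 [195.0, 186.5, 257.5, 250.8] 2266
```

View pics/box.png

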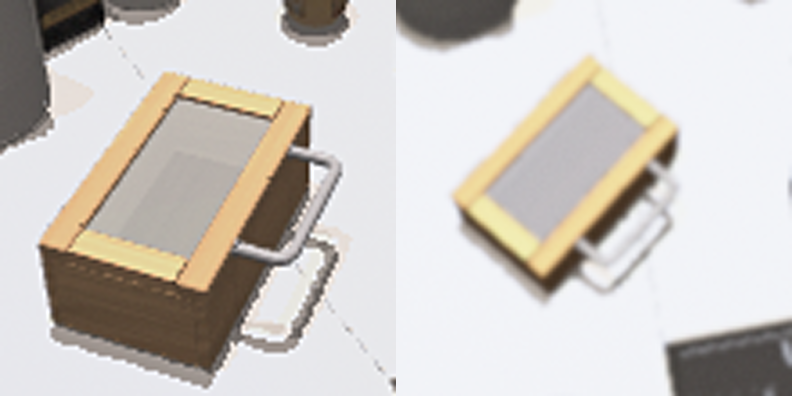

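The crops show the lid outline cleanly: its top-view corners are at about (234,186), (258,206), (221,247) and (197,226). The handle stands out front-right of the lid. Next I fit the tray and box poses by silhouette.

```bash
cat > fit.py <<'E'
from h import *
from scipy.optimize import minimize,least_squares
np.set_printoptions(precision=4,suppress=True)
S=8
def hull(cam,pts):
    return cv2.convexHull(np.array([proj(cam,p) for p in pts],np.float32))
def tray(masks,x0,L=(.1,.088,.04)):
    def pts(v):
        c,s=np.cos(v[2]),np.sin(v[2])
        return [(v[0]+c*a-s*b,v[1]+s*a+c*b,z) for a in(-L[0]/2,L[0]/2) for b in(-L[1]/2,L[1]/2) for z in(0,L[2])]
    def cost(v):
        e=0
        for cam,m in masks.items():
            a=np.zeros((384*4,512*4),np.uint8);cv2.fillConvexPoly(a,np.int32(np.round((hull(cam,pts(v))+.5)*4*16)),1,shift=4)
            a=cv2.resize(a.astype(np.float32),(512,384),interpolation=cv2.INTER_AREA)
            e+=np.abs(a-m).sum()/m.sum()
        return e
    r=minimize(cost,x0,method="Nelder-Mead",options=dict(initial_simplex=np.array(x0)+np.array([[0,0,0],[.01,0,0],[0,.01,0],[0,0,.15]])))
    return r.x,r.fun
def mask(im,lo,hi,near,mins=100,minv=25):
    h=cv2.cvtColor(im,cv2.COLOR_BGR2HSV);m=cv2.inRange(h,(lo,mins,minv),(hi,255,255))
    k,l,s,ce=cv2.connectedComponentsWithStats(m)
    i=1+np.argmin([np.linalg.norm(ce[j]-near)+(1e3 if s[j,4]<150 else 0) for j in range(1,k)])
    return (l==i).astype(np.float32)
if __name__=="__main__":
    I={c:cv2.imread(f"pics/{c}0.png") for c in("scene","top")}
    for n,lo,hi,near,x0 in(("blue",100,130,{"scene":(320,217),"top":(304,229)},(.435,-.015,0.)),("orange",0,16,{"scene":(301,187),"top":(306,191)},(.585,-.056,.06))):
        M={c:mask(I[c],lo,hi,near[c]) for c in I}
        print(n,tray(M,x0),[tray({c:M[c]},x0) for c in M],{c:M[c].sum() for c in M})
    pts=[(.066,-.105,.09),(-.066,-.105,.09),(-.066,.105,.09),(.066,.105,.09)]
    ob={"top":[(233.9,186.1),(258.1,206.1),(221.4,246.9),(196.9,225.6)],"scene":[(215.8,190),(256.7,200),(227.8,250.6),(181.1,238.1)]}
    def W(v,p):
        c,s=np.cos(v[2]),np.sin(v[2]);return (v[0]+c*p[0]-s*p[1],v[1]+s*p[0]+c*p[1],p[2])
    for cams in(("top","scene"),("top",),("scene",)):
        r=least_squares(lambda v:np.r_[tuple(proj(c,W(v,p))-o for c in cams for p,o in zip(pts,ob[c]))],(.525,.268,.67))
        print("box",cams,r.x,r.fun.round(1))
        print(" handle",W(r.x,(-.106,0,.0825)),"hinge",W(r.x,(.065,0,.075)),[[proj(c,W(r.x,(-.106,b,.0825))).round(1) for b in(-.045,.045)] for c in("top","scene")])
E
python3 fit.py
```

```text
blue (array([ 0.4386, -0.0153, -0.028 ]), np.float64(0.18014071881771088)) [(array([ 0.4382, -0.0153, -0.0215]), np.float64(0.037002213299274445)), (array([ 0.4423, -0.0146, -0.0322]), np.float64(0.1391858607530594))] {'scene': np.float32(1130.0), 'top': np.float32(608.0)}Traceback (most recent call last):
  File "fit.py", line 29, in <module>
    print(n,tray(M,x0),[tray({c:M[c]},x0) for c in M],{c:M[c].sum() for c in M})
            ~~~~^^^^^^
  File "fit.py", line 18, in tray
    r=minimize(cost,x0,method="Nelder-Mead",options=dict(initial_simplex=np.array(x0)+np.array([[0,0,0],[.01,0,0],[0,.01,0],[0,0,.15]])))
    res = _minimize_neldermead(fun, x0, args, callback, bounds=bounds,
                               **options)
    fxr = func(xr)
    fx = function(np.copy(x), *(wrapper_args + args))
  File "fit.py", line 14, in cost
    a=np.zeros((384*4,512*4),np.uint8);cv2.fillConvexPoly(a,np.int32(np.round((hull(cam,pts(v))+.5)*4*16)),1,shift=4)
                                                                               ~~~~^^^^^^^^^^^^
  File "fit.py", line 6, in hull
    return cv2.convexHull(np.array([proj(cam,p) for p in pts],np.float32))
                                    ~~~~^^^^^^^
  File "h.py", line 10, in proj
    p=bot.camera_params(cam);K,R,t=map(np.array,(p["K"],p["R"],p["t"]))
ValueError: time passes only in moves, steps and waits
```

```bash
python3 -m crank '[{"linear":[-0.04,0,-0.04],"dr":[0,7,0],"hand":-0.1},{"linear":[-0.08,0,-0.08],"dr":[0,13.1,0],"hand":-0.1},{"linear":[-0.12,0,-0.12],"dr":[0,13.1,0],"hand":-0.1},{"linear":[-0.16,0.02,-0.16],"dr":[0,13.1,0],"hand":-0.1},{"linear":[-0.2,0.04,-0.2],"dr":[0,13.1,0],"hand":-0.1},{"linear":[-0.23,0.06,-0.23],"dr":[0,13.1,0],"hand":-0.1},{"linear":[-0.26,0.08,-0.26],"dr":[0,13.1,0],"hand":-0.1},{"linear":[-0.28,0.1,-0.28],"dr":[0,13.1,0],"hand":-0.1},{"linear":[-0.28,0.11,-0.28],"dr":[0,13.1,0],"hand":-0.1}]' 25
```

```text
t: 2.15
eef_pos: [0.3432, -0.3527, 0.1449]
tool_rot: [-0.001, -0.001, -0.706, 0.708]
contact_force: [0.3, -0.8, 0.0]
gripper_width: 0.453
```

```bash
sed -i 's/^def ray/import functools\n@functools.cache\ndef P(c): return bot.camera_params(c)\ndef ray/; s/p=bot.camera_params(cam)/p=P(cam)/' h.py; python3 fit.py; python3 - <<'E'
from h import *
o,p,R=state();print(o["t"],p.round(4),R.round(3).tolist(),np.round(o["joint_vel"],3).max())
E
```

```text
blue (array([ 0.4386, -0.0153, -0.028 ]), np.float64(0.18014071881771088)) [(array([ 0.4382, -0.0153, -0.0215]), np.float64(0.037002213299274445)), (array([ 0.4423, -0.0146, -0.0322]), np.float64(0.1391858607530594))] {'scene': np.float32(1130.0), 'top': np.float32(608.0)}
orange (array([ 0.5877, -0.0594,  0.0752]), np.float64(0.15019094944000244)) [(array([ 0.5868, -0.059 ,  0.0895]), np.float64(0.0425502248108387)), (array([ 0.5903, -0.0595,  0.0659]), np.float64(0.0984719842672348))] {'scene': np.float32(896.0), 'top': np.float32(589.0)}
box ('top', 'scene') [0.5204 0.2637 0.6748] [-1.1 -0.8  1.   0.2 -0.1  1.4 -2.3 -0.1 -0.  -0.8  1.  -0.9  0.9  0.4
 -0.4 -0.9]
 handle (np.float64(0.43765686637059653), np.float64(0.19745481272168053), 0.0825) hinge (np.float64(0.571184351502819), np.float64(0.3042790174426336), 0.075) [[array([256.9, 225.2]), array([240.8, 243.4])], [array([264.1, 217.7]), array([252.7, 240.4])]]
box ('top',) [0.5209 0.2612 0.6739] [-0.5 -1.   1.7 -0.   0.5  1.1 -1.7 -0.4]
 handle (np.float64(0.43805917779154435), np.float64(0.19503991530511902), 0.0825) hinge (np.float64(0.5716813497983966), np.float64(0.30174565623863764), 0.075) [[array([257.5, 225. ]), array([241.4, 243.2])], [array([264.8, 217.4]), array([253.4, 240. ])]]
box ('scene',) [0.5195 0.2653 0.676 ] [-0.4 -0.5  0.7 -0.6  0.5  0.9 -0.8 -0.4]
 handle (np.float64(0.4368020186376972), np.float64(0.19896890975674414), 0.0825) hinge (np.float64(0.5702012082178676), np.float64(0.30595328347250583), 0.075) [[array([256.5, 225.5]), array([240.5, 243.7])], [array([263.8, 218.1]), array([252.4, 240.9])]]
2.15 [ 0.3432 -0.3527  0.1449] [[-1.0, 0.002, -0.001], [0.001, -0.002, -1.0], [-0.002, -1.0, 0.002]] 0.458
```

```bash
python3 -m crank '[{"linear":[-0.025,0.01,-0.04],"dr":[0,0,0],"hand":0.4},{"linear":[-0.05,0.02,-0.08],"dr":[0,0,0],"hand":0.4},{"linear":[-0.075,0.02,-0.115],"dr":[0,0,0],"hand":0.4},{"linear":[-0.094,0.02,-0.149],"dr":[0,0,0],"hand":0.4},{"linear":[-0.094,0.02,-0.149],"dr":[0,0,0],"hand":0.4},{"linear":[-0.094,0.02,-0.149],"dr":[0,0,0],"hand":0.4},{"linear":[-0.094,0.02,-0.149],"dr":[0,0,0],"hand":0.4}]'
cat > look.py <<'E'
from h import *
import sys
np.set_printoptions(precision=4,suppress=True)
o,p,R=state();print("t",o["t"],"tcp",p,"w",o["gripper_width"],"q",np.round(o["q"],2))
for c in("scene","top"):
    im=bot.read_camera(c);cv2.imwrite(f"pics/{c}{sys.argv[1]}.png",im);h=cv2.cvtColor(im,cv2.COLOR_BGR2HSV)
    for n,lo,hi in(("blue",105,128),("or",3,13)):
        k,l,s,ce=cv2.connectedComponentsWithStats(cv2.inRange(h,(lo,150,60),(hi,255,255)))
        for i in range(1,k):
            if 12<s[i,4]<150 and 270<ce[i][0]<380 and 150<ce[i][1]<260: print(c,n,s[i],ce[i].round(1),onz(c,ce[i],.0125 if c=="scene" else .02))
E
python3 look.py 1
```

```text
t: 2.73
eef_pos: [0.4362, -0.2048, 0.1245]
tool_rot: [-0.0, 0.0, -0.707, 0.707]
contact_force: [1.0, -0.4, -0.1]
gripper_width: 0.696
t 2.7333 tcp [ 0.4362 -0.2048  0.1245] w 0.6962470634531427 q [ 0.44  0.31 -0.16  2.1   0.07  0.74 -1.33]
scene blue [357 175  10  10  68] [362.1 180. ] [ 0.5165 -0.2694  0.0125]
scene blue [349 194  10  11  76] [353.8 199.4] [ 0.4541 -0.1717  0.0125]
scene or [328 170  10  10  71] [333.2 175. ] [ 0.59   -0.2044  0.0125]
top blue [339 214   6   7  32] [341.8 217. ] [ 0.4549 -0.172   0.02  ]
top or [338 181   6   6  26] [340.5 184. ] [ 0.5913 -0.2056  0.02  ]
```

```bash
python3 -m crank '[{"linear":[-0.018,0.03,-0.033],"dr":[0,0,0],"hand":0.4},{"linear":[-0.018,0.07,-0.033],"dr":[0,0,0],"hand":0.4},{"linear":[-0.018,0.1,-0.033],"dr":[0,0,0],"hand":0.4},{"linear":[-0.018,0.115,-0.033],"dr":[0,0,0],"hand":0.4},{"linear":[-0.018,0.1235,-0.033],"dr":[0,0,0],"hand":0.4},{"linear":[-0.018,0.1235,-0.033],"dr":[0,0,0],"hand":0.4},{"linear":[-0.018,0.1235,-0.033],"dr":[0,0,0],"hand":0.4}]'
python3 -m crank '[{"linear":[0,0,0],"dr":[0,0,0],"hand":-1},{"linear":[0,0,0],"dr":[0,0,0],"hand":-1},{"linear":[0,0,0],"dr":[0,0,0],"hand":-1},{"linear":[0,0,0],"dr":[0,0,0],"hand":-1},{"linear":[0,0,0],"dr":[0,0,0],"hand":-1},{"linear":[0,0,0],"dr":[0,0,0],"hand":-1},{"linear":[0,0,0],"dr":[0,0,0],"hand":-1},{"linear":[0,0,0],"dr":[0,0,0],"hand":-1}]' 20
```

```text
t: 3.42
eef_pos: [0.4538, -0.1734, 0.0013]
tool_rot: [0.001, -0.001, -0.707, 0.707]
contact_force: [0.5, -0.8, 0.2]
gripper_width: 0.699
t: 4.08
eef_pos: [0.4548, -0.1728, 0.0024]
tool_rot: [-0.0, -0.001, -0.707, 0.707]
contact_force: [-1.9, -0.5, 6.7]
gripper_width: 0.323
```

```bash
python3 -m crank '[{"linear":[0,-0.035,0],"dr":[0,0,0],"hand":-1},{"linear":[0,-0.07,-0.02],"dr":[0,0,0],"hand":-1},{"linear":[0,-0.075,-0.06],"dr":[0,0,0],"hand":-1},{"linear":[-0.005,-0.075,-0.1],"dr":[0,0,0],"hand":-1},{"linear":[-0.005,-0.075,-0.135],"dr":[0,0,0],"hand":-1},{"linear":[-0.005,-0.075,-0.157],"dr":[0,0,0],"hand":-1},{"linear":[-0.005,-0.075,-0.157],"dr":[0,0,0],"hand":-1},{"linear":[-0.005,-0.075,-0.157],"dr":[0,0,0],"hand":-1}]'
cat > crop.py <<'E'
from h import *
import sys
ims=[]
print(bot.get_obs()["t"])
for c,(x,y) in(("scene",(260,140)),("top",(265,150))):
    im=bot.read_camera(c)[y:y+110,x:x+120];ims.append(cv2.resize(im,(396,363),interpolation=cv2.INTER_CUBIC))
cv2.imwrite(f"pics/{sys.argv[1]}.png",np.hstack(ims))
E
python3 crop.py c1
```

```text
t: 4.75
eef_pos: [0.4594, -0.0139, 0.0767]
tool_rot: [0.001, -0.0, 0.707, -0.707]
contact_force: [0.6, -0.3, -0.8]
gripper_width: 0.326
4.75
```

View pics/c1.png

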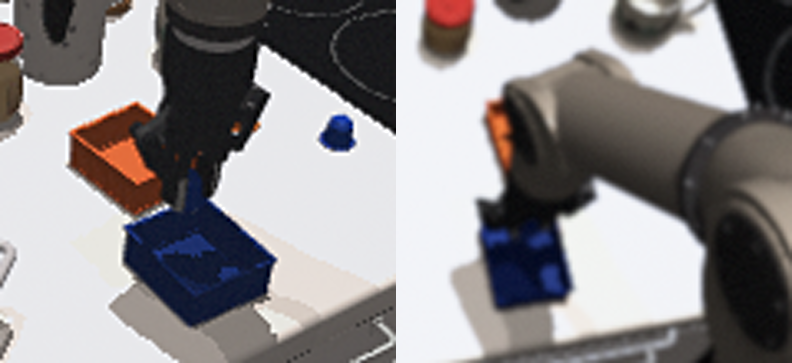

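The capsule is in the jaws at (345,185) in scene pixels, over the rear half of the blue tray.

```bash
python3 -m crank '[{"linear":[0,0.03,0.001],"dr":[0,0,0],"hand":-1},{"linear":[0,0.055,0.001],"dr":[0,0,0],"hand":-1},{"linear":[0,0.069,0.001],"dr":[0,0,0],"hand":-1},{"linear":[0,0.069,0.001],"dr":[0,0,0],"hand":-1},{"linear":[0,0.069,0.001],"dr":[0,0,0],"hand":-1}]'
python3 -m crank '[{"linear":[0,0,0],"dr":[0,0,0],"hand":-0.1},{"linear":[0,0,0],"dr":[0,0,0],"hand":-0.06},{"linear":[0,0,0],"dr":[0,0,0],"hand":-0.06},{"linear":[0,0,0],"dr":[0,0,0],"hand":-0.06},{"linear":[0,-0.03,0],"dr":[0,0,0],"hand":-0.06},{"linear":[0,-0.07,0],"dr":[0,0,0],"hand":-0.06},{"linear":[0,-0.09,0],"dr":[0,0,0],"hand":0.2},{"linear":[0,-0.09,0],"dr":[0,0,0],"hand":0.4}]'
python3 -m crank '[{"linear":[-0.01,0,0.04],"dr":[0,0,0],"hand":0.4},{"linear":[-0.02,0,0.08],"dr":[0,0,0],"hand":0.4},{"linear":[-0.03,0,0.12],"dr":[0,0,0],"hand":0.4},{"linear":[-0.04,0,0.16],"dr":[0,0,0],"hand":0.4},{"linear":[-0.05,0,0.2],"dr":[0,0,0],"hand":0.4},{"linear":[-0.057,0,0.235],"dr":[0,0,0],"hand":0.4},{"linear":[-0.057,0,0.256],"dr":[0,0,0],"hand":0.4},{"linear":[-0.057,0,0.256],"dr":[0,0,0],"hand":0.4},{"linear":[-0.057,0,0.256],"dr":[0,0,0],"hand":0.4}]'
python3 crop.py c2; python3 look.py 2
```

```text
t: 5.27
eef_pos: [0.4587, -0.018, 0.0064]
tool_rot: [0.002, -0.001, -0.707, 0.707]
contact_force: [0.5, 0.6, -0.4]
gripper_width: 0.326
t: 5.93
eef_pos: [0.4621, -0.0161, 0.1012]
tool_rot: [0.002, 0.003, 0.707, -0.707]
contact_force: [0.8, -0.7, 1.0]
gripper_width: 0.698
t: 6.68
eef_pos: [0.5149, -0.2735, 0.0961]
tool_rot: [-0.002, 0.001, 0.707, -0.707]
contact_force: [-0.1, 0.4, -1.1]
gripper_width: 0.696
6.6833
t 6.7833 tcp [ 0.5155 -0.2707  0.0964] w 0.6977093247908054 q [ 0.48  0.49 -0.13  1.89  0.09  0.77 -1.27]
scene blue [361 177   4   5  14] [362.7 179. ] [ 0.5197 -0.2755  0.0125]
scene or [328 170  10  10  71] [333.2 175. ] [ 0.59   -0.2044  0.0125]
top or [275 155  12   4  14] [279.8 157. ] [0.7575 0.0087 0.02  ]
top or [338 181   6   6  27] [340.6 183.9] [ 0.5917 -0.2059  0.02  ]
```

View pics/c2.png

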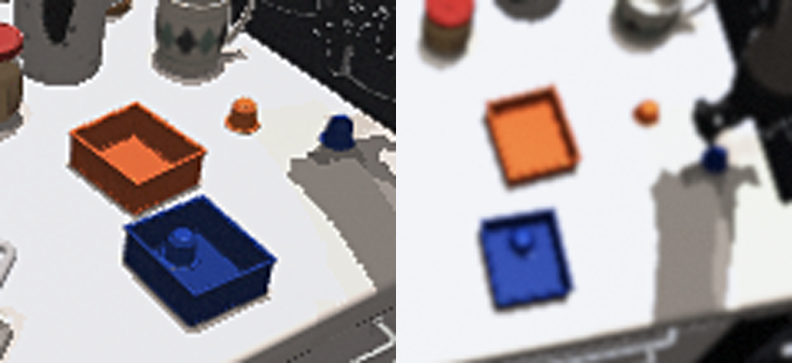

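Capsule 1 stands upright in the rear of the blue tray, at about scene (315,212). Next is the far blue capsule.

```bash
python3 -m crank '[{"linear":[-0.002,0.03,0],"dr":[0,0,0],"hand":0.4},{"linear":[-0.002,0.065,0],"dr":[0,0,0],"hand":0.4},{"linear":[-0.002,0.085,0],"dr":[0,0,0],"hand":0.4},{"linear":[-0.002,0.092,0],"dr":[0,0,0],"hand":0.4},{"linear":[-0.002,0.092,0],"dr":[0,0,0],"hand":0.4},{"linear":[-0.002,0.092,0],"dr":[0,0,0],"hand":0.4}]'
python3 -m crank '[{"linear":[0,0,0],"dr":[0,0,0],"hand":-1},{"linear":[0,0,0],"dr":[0,0,0],"hand":-1},{"linear":[0,0,0],"dr":[0,0,0],"hand":-1},{"linear":[0,0,0],"dr":[0,0,0],"hand":-1},{"linear":[0,0,0],"dr":[0,0,0],"hand":-1},{"linear":[0,0,0],"dr":[0,0,0],"hand":-1},{"linear":[0,0,0],"dr":[0,0,0],"hand":-1},{"linear":[0,0,0],"dr":[0,0,0],"hand":-1}]' 20
python3 -m crank '[{"linear":[0,-0.035,0],"dr":[0,0,0],"hand":-1},{"linear":[0.01,-0.07,-0.02],"dr":[0,0,0],"hand":-1},{"linear":[0.03,-0.08,-0.055],"dr":[0,0,0],"hand":-1},{"linear":[0.05,-0.08,-0.09],"dr":[0,0,0],"hand":-1},{"linear":[0.07,-0.08,-0.125],"dr":[0,0,0],"hand":-1},{"linear":[0.09,-0.08,-0.16],"dr":[0,0,0],"hand":-1},{"linear":[0.1,-0.08,-0.2],"dr":[0,0,0],"hand":-1},{"linear":[0.1,-0.08,-0.235],"dr":[0,0,0],"hand":-1},{"linear":[0.1,-0.08,-0.255],"dr":[0,0,0],"hand":-1},{"linear":[0.1,-0.08,-0.255],"dr":[0,0,0],"hand":-1}]'
python3 look.py 3
```

```text
t: 7.38
eef_pos: [0.5184, -0.2716, 0.0056]
tool_rot: [0.0, 0.0, 0.707, -0.707]
contact_force: [0.5, 0.2, 0.5]
gripper_width: 0.703
t: 8.05
eef_pos: [0.5189, -0.2726, 0.0066]
tool_rot: [-0.0, -0.001, -0.707, 0.707]
contact_force: [-1.4, 0.7, 7.0]
gripper_width: 0.312
t: 8.88
eef_pos: [0.4186, -0.0125, 0.0859]
tool_rot: [0.003, -0.001, 0.708, -0.707]
contact_force: [-0.8, -0.4, 0.0]
gripper_width: 0.312
t 8.8833 tcp [ 0.4186 -0.0125  0.0859] w 0.3121292921136707 q [ 0.07  0.29 -0.22  2.26  0.11  0.59 -1.79]
scene blue [323 199   7  12  35] [327.3 205.3] [ 0.4755 -0.0803  0.0125]
top blue [293 227   9   9  52] [296.6 231. ] [0.4337 0.0136 0.02  ]
top blue [307 230   8   6  38] [310.7 232.5] [ 0.4175 -0.0378  0.02  ]
top or [275 155  12   4  15] [279.7 157.1] [0.7573 0.0093 0.02  ]
```

```bash
python3 -m crank '[{"linear":[0.001,0.03,0.003],"dr":[0,0,0],"hand":-1},{"linear":[0.001,0.055,0.003],"dr":[0,0,0],"hand":-1},{"linear":[0.001,0.074,0.003],"dr":[0,0,0],"hand":-1},{"linear":[0.001,0.074,0.003],"dr":[0,0,0],"hand":-1},{"linear":[0.001,0.074,0.003],"dr":[0,0,0],"hand":-1}]'
python3 -m crank '[{"linear":[0,0,0],"dr":[0,0,0],"hand":-0.1},{"linear":[0,0,0],"dr":[0,0,0],"hand":-0.06},{"linear":[0,0,0],"dr":[0,0,0],"hand":-0.06},{"linear":[0,0,0],"dr":[0,0,0],"hand":-0.06},{"linear":[0,-0.03,0],"dr":[0,0,0],"hand":-0.06},{"linear":[0,-0.07,0],"dr":[0,0,0],"hand":-0.06},{"linear":[0,-0.09,0],"dr":[0,0,0],"hand":0.2},{"linear":[0,-0.09,0],"dr":[0,0,0],"hand":0.4}]'
python3 -m crank '[{"linear":[-0.035,0,0.035],"dr":[0,0,0],"hand":0.4},{"linear":[-0.065,0,0.07],"dr":[0,0,0],"hand":0.4},{"linear":[-0.095,0,0.1],"dr":[0,0,0],"hand":0.4},{"linear":[-0.125,0,0.13],"dr":[0,0,0],"hand":0.4},{"linear":[-0.15,0,0.16],"dr":[0,0,0],"hand":0.4},{"linear":[-0.173,0,0.189],"dr":[0,0,0],"hand":0.4},{"linear":[-0.173,0,0.189],"dr":[0,0,0],"hand":0.4},{"linear":[-0.173,0,0.189],"dr":[0,0,0],"hand":0.4},{"linear":[-0.173,0,0.189],"dr":[0,0,0],"hand":0.4}]'
python3 crop.py c3; python3 look.py 4
```

```text
t: 9.4
eef_pos: [0.4166, -0.0214, 0.0107]
tool_rot: [0.002, -0.0, -0.707, 0.707]
contact_force: [0.0, -0.4, -0.3]
gripper_width: 0.312
t: 10.07
eef_pos: [0.42, -0.02, 0.1052]
tool_rot: [0.003, 0.003, 0.707, -0.707]
contact_force: [1.1, -0.1, 0.1]
gripper_width: 0.698
t: 10.82
eef_pos: [0.589, -0.2088, 0.1001]
tool_rot: [-0.001, -0.0, 0.707, -0.707]
contact_force: [0.0, 0.2, -1.0]
gripper_width: 0.699
10.8167
t 10.9167 tcp [ 0.5888 -0.2073  0.1005] w 0.6992866703567178 q [ 0.35  0.54 -0.14  1.78  0.1   0.83 -1.42]
scene or [328 170  10  10  70] [333.2 174.9] [ 0.5902 -0.2049  0.0125]
top or [275 156  12   3  13] [280.2 157.2] [0.7561 0.0075 0.02  ]
top or [338 181   6   7  34] [340.7 184.3] [ 0.5898 -0.2057  0.02  ]
```

View pics/c3.png

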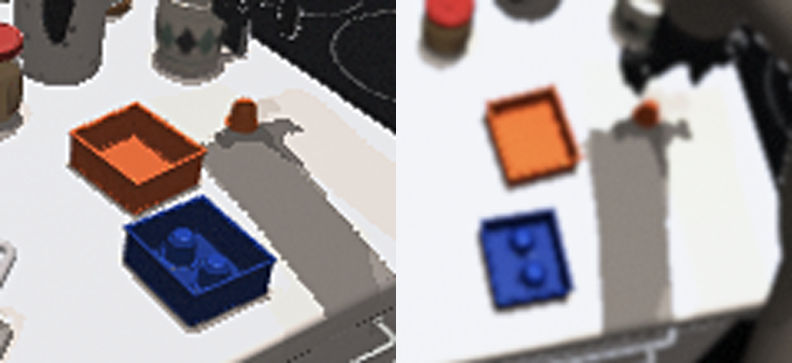

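Both blue capsules stand upright in the blue tray. Next is the orange one.

```bash
python3 -m crank '[{"linear":[-0.002,0.03,-0.002],"dr":[0,0,0],"hand":0.4},{"linear":[-0.002,0.065,-0.002],"dr":[0,0,0],"hand":0.4},{"linear":[-0.002,0.085,-0.002],"dr":[0,0,0],"hand":0.4},{"linear":[-0.002,0.0945,-0.002],"dr":[0,0,0],"hand":0.4},{"linear":[-0.002,0.0945,-0.002],"dr":[0,0,0],"hand":0.4},{"linear":[-0.002,0.0945,-0.002],"dr":[0,0,0],"hand":0.4}]'
python3 -m crank '[{"linear":[0,0,0],"dr":[0,0,0],"hand":-1},{"linear":[0,0,0],"dr":[0,0,0],"hand":-1},{"linear":[0,0,0],"dr":[0,0,0],"hand":-1},{"linear":[0,0,0],"dr":[0,0,0],"hand":-1},{"linear":[0,0,0],"dr":[0,0,0],"hand":-1},{"linear":[0,0,0],"dr":[0,0,0],"hand":-1},{"linear":[0,0,0],"dr":[0,0,0],"hand":-1},{"linear":[0,0,0],"dr":[0,0,0],"hand":-1}]' 20
python3 -m crank '[{"linear":[0,-0.035,0],"dr":[0,0,0],"hand":-1},{"linear":[0,-0.07,-0.02],"dr":[0,0,0],"hand":-1},{"linear":[0.002,-0.08,-0.06],"dr":[0,-4,0],"hand":-1},{"linear":[0.002,-0.08,-0.1],"dr":[0,-4,0],"hand":-1},{"linear":[0.002,-0.08,-0.13],"dr":[0,-4,0],"hand":-1},{"linear":[0.002,-0.08,-0.146],"dr":[0,-4,0],"hand":-1},{"linear":[0.002,-0.08,-0.146],"dr":[0,-4,0],"hand":-1},{"linear":[0.002,-0.08,-0.146],"dr":[0,-4,0],"hand":-1}]'
```

```text
t: 11.52
eef_pos: [0.5921, -0.2068, 0.007]
tool_rot: [0.0, 0.0, 0.707, -0.707]
contact_force: [0.7, 0.0, 0.3]
gripper_width: 0.699
t: 12.18
eef_pos: [0.593, -0.2076, 0.0082]
tool_rot: [-0.001, -0.001, -0.707, 0.707]
contact_force: [-1.4, 1.3, 6.0]
gripper_width: 0.306
t: 12.85
eef_pos: [0.5903, -0.0603, 0.0871]
tool_rot: [-0.026, 0.025, -0.707, 0.707]
contact_force: [-0.1, -0.7, -0.8]
gripper_width: 0.303
```

```bash
python3 -m crank '[{"linear":[0,0.03,0],"dr":[0,0,0],"hand":-1},{"linear":[0,0.055,0],"dr":[0,0,0],"hand":-1},{"linear":[0,0.0745,0],"dr":[0,0,0],"hand":-1},{"linear":[0,0.0745,0],"dr":[0,0,0],"hand":-1},{"linear":[0,0.0745,0],"dr":[0,0,0],"hand":-1}]'
python3 -m crank '[{"linear":[0,0,0],"dr":[0,0,0],"hand":-0.1},{"linear":[0,0,0],"dr":[0,0,0],"hand":-0.06},{"linear":[0,0,0],"dr":[0,0,0],"hand":-0.06},{"linear":[0,0,0],"dr":[0,0,0],"hand":-0.06},{"linear":[0,-0.03,0],"dr":[0,0,0],"hand":-0.06},{"linear":[0,-0.07,0],"dr":[0,0,0],"hand":-0.06},{"linear":[0,-0.11,0],"dr":[0,0,0],"hand":-0.2},{"linear":[0,-0.15,0],"dr":[0,-7,0],"hand":-0.2},{"linear":[0,-0.18,0],"dr":[0,-14,0],"hand":-0.2},{"linear":[0,-0.19,0],"dr":[0,-21,0],"hand":-0.2}]'
python3 -m crank '[{"linear":[0.015,0,-0.02],"dr":[0,-7,0],"hand":-0.2},{"linear":[0.03,0,-0.04],"dr":[0,-14,0],"hand":-0.2},{"linear":[0.045,0,-0.06],"dr":[0,-21,0],"hand":-0.2},{"linear":[0.06,0,-0.08],"dr":[0,-28,0],"hand":-0.2},{"linear":[0.07,0,-0.09],"dr":[0,-35,0],"hand":-0.2},{"linear":[0.07,0,-0.1],"dr":[0,-42,0],"hand":-0.2},{"linear":[0.07,0,-0.11],"dr":[0,-49,0],"hand":-0.2},{"linear":[0.07,0,-0.12],"dr":[0,-56,0],"hand":-0.2},{"linear":[0.07,0,-0.12],"dr":[0,-56,0],"hand":-0.2},{"linear":[0.07,0,-0.12],"dr":[0,-56,0],"hand":-0.2}]'
python3 - <<'E'
from h import *
o,p,R=state();print(o["t"],p.round(4),R.round(3).tolist(),np.round(o["q"],2))
E
```

```text
t: 13.27
eef_pos: [0.5895, -0.0634, 0.0114]
tool_rot: [-0.023, 0.024, -0.706, 0.707]
contact_force: [0.5, 0.2, 0.1]
gripper_width: 0.308
t: 14.1
eef_pos: [0.5927, -0.0612, 0.2082]
tool_rot: [-0.158, 0.152, -0.689, 0.691]
contact_force: [0.4, -0.1, 0.5]
gripper_width: 0.399
t: 14.93
eef_pos: [0.4759, 0.018, 0.2023]
tool_rot: [-0.458, 0.458, -0.538, 0.539]
contact_force: [0.0, -0.1, 0.9]
gripper_width: 0.402
14.9333 [0.4759 0.018  0.2023] [[-0.16, 0.001, 0.987], [-0.987, -0.0, -0.16], [0.0, -1.0, 0.001]] [ 0.28  0.22 -0.51  2.02  0.14  0.93 -0.46]
```

```bash
python3 -m crank '[{"linear":[-0.025,0,-0.01],"dr":[0,-7,0],"hand":-0.34},{"linear":[-0.05,0,-0.02],"dr":[0,-14,0],"hand":-0.34},{"linear":[-0.075,0,-0.03],"dr":[0,-21,0],"hand":-0.34},{"linear":[-0.1,0,-0.04],"dr":[0,-28,0],"hand":-0.34},{"linear":[-0.125,0.01,-0.05],"dr":[0,-35,0],"hand":-0.34},{"linear":[-0.15,0.02,-0.06],"dr":[0,-42,0],"hand":-0.34},{"linear":[-0.171,0.03,-0.067],"dr":[0,-48,0],"hand":-0.34},{"linear":[-0.171,0.03,-0.067],"dr":[0,-48,0],"hand":-0.34},{"linear":[-0.171,0.03,-0.067],"dr":[0,-48,0],"hand":-0.34}]'
python3 - <<'E'
from h import *
o,p,R=state();print(o["t"],p.round(4),R.round(3).tolist(),np.round(o["q"],2))
for c in("scene","top"):
    im=bot.read_camera(c);cv2.imwrite(f"pics/{c}5.png",im)
    for n in("lid_handle","lid_hinge"):
        for r in bot.place_of(c,n)[:1]: print(c,n,r["score"],r["xy"],onz(c,r["xy"],.0825 if "handle" in n else .075))
ims=[]
for c,(x,y) in(("scene",(180,130)),("top",(180,150))):
    im=cv2.imread(f"pics/{c}5.png")[y:y+130,x:x+130]
    ims.append(cv2.resize(im,(396,396),interpolation=cv2.INTER_CUBIC))
cv2.imwrite("pics/c5.png",np.hstack(ims))
E
```

```text
t: 15.68
eef_pos: [0.4365, 0.1978, 0.1715]
tool_rot: [-0.638, 0.638, -0.306, 0.305]
contact_force: [0.2, 0.4, 0.2]
gripper_width: 0.33
15.6833 [0.4365 0.1978 0.1715] [[0.627, -0.001, 0.779], [-0.779, -0.0, 0.627], [-0.001, -1.0, -0.001]] [ 0.07  0.31 -0.73  2.03  0.27  0.89 -0.13]
scene lid_handle 0.69 [255.4, 228.5] [0.44257439 0.20436311 0.0825    ]
scene lid_hinge 0.84 [201.9, 214.0] [0.57451404 0.2983403  0.075     ]
top lid_handle 0.64 [250.2, 233.6] [0.43916327 0.19250979 0.0825    ]
top lid_hinge 0.58 [213.5, 203.3] [0.58496019 0.3066468  0.075     ]
```

View pics/c5.png

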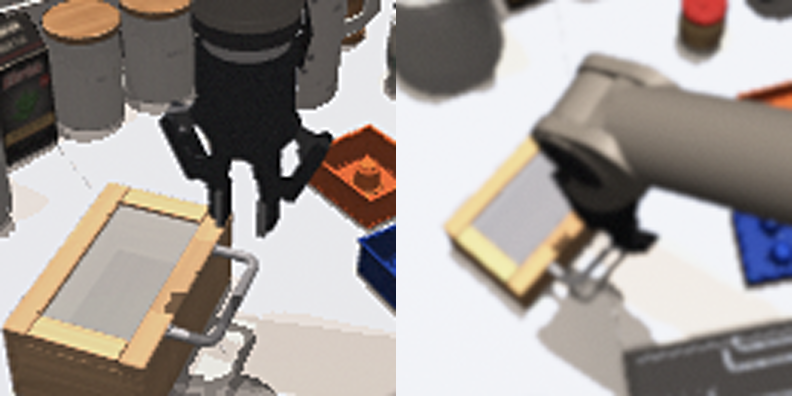

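The orange capsule lies in its tray at about scene (301,188). The gripper is lined up over the handle bar, which runs from (264,216) to (253,240) in the scene picture and agrees with the model.

```bash
python3 -m crank '[{"linear":[0,0.02,0.005],"dr":[6,0,0],"hand":-0.34},{"linear":[0.001,0.04,0.005],"dr":[12,0,0],"hand":-0.34},{"linear":[0.001,0.06,0.005],"dr":[12,0,0],"hand":-0.34},{"linear":[0.001,0.075,0.005],"dr":[12,0,0],"hand":-0.34},{"linear":[0.001,0.09,0.005],"dr":[12,0,0],"hand":-0.34},{"linear":[0.001,0.1035,0.005],"dr":[12,0,0],"hand":-0.34},{"linear":[0.001,0.1035,0.005],"dr":[12,0,0],"hand":-0.34},{"linear":[0.001,0.1035,0.005],"dr":[12,0,0],"hand":-0.34}]'
python3 - <<'E'
from h import *
o,p,R=state();print(o["t"],p.round(4),R.round(3).tolist(),np.round(o["q"],2),o["contact_force"])
ims=[]
for c,(x,y) in(("scene",(180,130)),("top",(180,150))):
    im=bot.read_camera(c)[y:y+130,x:x+130]
    ims.append(cv2.resize(im,(396,396),interpolation=cv2.INTER_CUBIC))
cv2.imwrite("pics/c6.png",np.hstack(ims))
E
```

```text
t: 16.65
eef_pos: [0.4411, 0.1994, 0.0683]
tool_rot: [0.701, -0.568, 0.272, -0.335]
contact_force: [0.0, 0.3, 0.2]
gripper_width: 0.332
16.65 [0.4411 0.1994 0.0683] [[0.628, 0.161, 0.761], [-0.778, 0.13, 0.614], [-0.0, -0.978, 0.207]] [-0.03  0.39 -0.58  2.25  0.51  0.39 -0.33] [0.04407547 0.33082091 0.15126015]
```

View pics/c6.png

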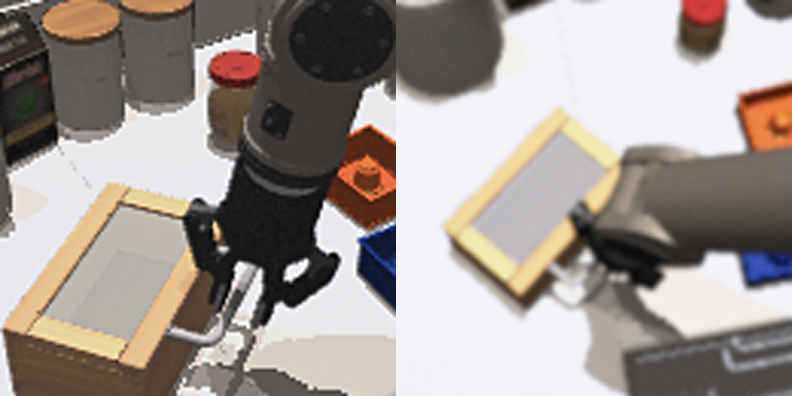

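The bar lies between the fingers at about scene (259,220), and nothing is touching yet. Closing now.

```bash
python3 -m crank '[{"linear":[0,0,0],"dr":[0,0,0],"hand":-1},{"linear":[0,0,0],"dr":[0,0,0],"hand":-1},{"linear":[0,0,0],"dr":[0,0,0],"hand":-1},{"linear":[0,0,0],"dr":[0,0,0],"hand":-1},{"linear":[0,0,0],"dr":[0,0,0],"hand":-1},{"linear":[0,0,0],"dr":[0,0,0],"hand":-1}]' 40
python3 - <<'E'
from h import *
np.set_printoptions(precision=4,suppress=True)
o,p,R=state();print(o["t"],p,o["gripper_width"],o["contact_force"])
bar=p+R@[0,-.015,0];print("bar est",bar)
yaw=.675;bx=np.array([np.cos(yaw),np.sin(yaw),0]);ez=np.array([0,0,1.])
# tool pose commanded: bar on circle; tool turns fraction with lid
H=bar+.171*bx-.0075*ez
r0=bar-H
for a,tilt in((10,-6),(20,-12),(30,-18),(40,-24),(50,-30),(60,-36)):
    A=np.radians(a);rr=np.array([-.171*np.cos(A)+.0075*np.sin(A),0,.171*np.sin(A)+.0075*np.cos(A)])
    # opening: (-x)->up ; z -> +x
    b=H+bx*rr[0]+ez*rr[2]
    Rt=R@Ro.from_rotvec([np.radians(tilt),0,0]).as_matrix()
    tcp=b+Rt@[0,.015,0]
    print(a,tilt,"lin",R.T@(tcp-p),"tcp",tcp)
E
```

```text
t: 17.25
eef_pos: [0.4452, 0.2027, 0.071]
tool_rot: [0.704, -0.564, 0.27, -0.336]
contact_force: [7.6, 4.9, -1.9]
gripper_width: 0.097
17.25 [0.4452 0.2027 0.071 ] 0.09740351886782159 [ 7.64    4.9335 -1.8582]
bar est [0.4427 0.2006 0.0857]
10 -6 lin [ 0.     -0.0281  0.0087] tcp [0.4471 0.2041 0.1004]
20 -12 lin [ 0.0001 -0.0542  0.0221] tcp [0.4529 0.2087 0.1287]
30 -18 lin [ 0.0001 -0.0774  0.0398] tcp [0.4624 0.2164 0.1553]
40 -24 lin [ 0.0002 -0.0971  0.0612] tcp [0.4754 0.2268 0.1791]
50 -30 lin [ 0.0003 -0.1127  0.0856] tcp [0.4914 0.2395 0.1997]
60 -36 lin [ 0.0004 -0.1238  0.1124] tcp [0.5099 0.2543 0.2163]
```

```bash
python3 -m crank '[{"linear":[0,-0.002,0.005],"dr":[0,0,0],"hand":-1},{"linear":[0,-0.01,0.006],"dr":[-2,0,0],"hand":-1},{"linear":[0,-0.02,0.009],"dr":[-4,0,0],"hand":-1},{"linear":[0,-0.03,0.0135],"dr":[-6,0,0],"hand":-1},{"linear":[0,-0.043,0.02],"dr":[-9,0,0],"hand":-1},{"linear":[0,-0.056,0.027],"dr":[-12,0,0],"hand":-1},{"linear":[0,-0.068,0.035],"dr":[-15,0,0],"hand":-1},{"linear":[0,-0.079,0.044],"dr":[-18,0,0],"hand":-1},{"linear":[0,-0.079,0.044],"dr":[-18,0,0],"hand":-1},{"linear":[0,-0.079,0.044],"dr":[-18,0,0],"hand":-1}]'
cat > lid.py <<'E'
from h import *
np.set_printoptions(precision=4,suppress=True)
o,p,R=state();print(o["t"],"tcp",p,"w",o["gripper_width"],"F",np.array(o["contact_force"]),"q",np.round(o["q"],2))
bar=p+R@[0,-.015,0];bx=np.array([np.cos(.675),np.sin(.675)])
H=np.array([.5726,.3068])  # from shut bar (.439..) estimate
for H in(np.array([.5712,.3043]),np.array([.5762,.3075])):
    v=(bar[:2]-H)@bx;print("bar",bar,"r",np.hypot(v,bar[2]-.075),"angle",np.degrees(np.arctan2(bar[2]-.075,-v))-2.5)
print("tool pitch",np.degrees(np.arctan2(R[:2,1]@bx,-R[2,1])))
E
python3 lid.py
```

```text
t: 18.08
eef_pos: [0.4626, 0.2165, 0.1551]
tool_rot: [-0.604, 0.67, -0.32, 0.289]
contact_force: [3.2, 0.7, -3.8]
gripper_width: 0.098
18.0833 tcp [0.4626 0.2165 0.1551] w 0.09751527861674865 F [ 3.2138  0.7126 -3.8023] q [-0.03  0.44 -0.68  1.91  0.32  1.01 -0.18]
bar [0.4638 0.2175 0.17  ] r 0.16761734182469212 angle 32.01922202763372
bar [0.4638 0.2175 0.17  ] r 0.1725136437977551 angle 30.90811907336407
tool pitch -5.898265183474333
```

```bash
cat > plan.py <<'E'
from h import *
import sys
np.set_printoptions(precision=4,suppress=True)
o,p,R=state();bx=np.r_[np.cos(.675),np.sin(.675),0];ez=np.array([0,0,1.])
bar=p+R@[0,-.015,0];h=bar[2]-.075;th0=np.arcsin(h/.1712);H=bar+bx*np.sqrt(.1712**2-h*h)-ez*h
print("hinge",H,"angle now",np.degrees(th0)-2.5)
for a,tilt in zip(map(float,sys.argv[1::2]),map(float,sys.argv[2::2])):
    A=np.radians(a+2.5);b=H+.1712*(-bx*np.cos(A)+ez*np.sin(A))
    print(a,tilt,R.T@(b+R@Ro.from_rotvec([np.radians(tilt),0,0]).as_matrix()@[0,.015,0]-p))
E
python3 plan.py 35 -3 40 -6 45 -9 50 -12 55 -15 60 -18
```

```text
hinge [0.575  0.3065 0.075 ] angle now 31.198584033776996
35.0 -3.0 [ 0.     -0.0099  0.0048]
40.0 -6.0 [ 0.0001 -0.0223  0.0124]
45.0 -9.0 [ 0.0001 -0.034   0.0211]
50.0 -12.0 [ 0.0002 -0.0449  0.0307]
55.0 -15.0 [ 0.0002 -0.0548  0.0412]
60.0 -18.0 [ 0.0003 -0.0638  0.0526]
```

```bash
python3 -m crank '[{"linear":[0,-0.01,0.005],"dr":[-3,0,0],"hand":-1},{"linear":[0,-0.022,0.0125],"dr":[-6,0,0],"hand":-1},{"linear":[0,-0.034,0.021],"dr":[-9,0,0],"hand":-1},{"linear":[0,-0.045,0.031],"dr":[-12,0,0],"hand":-1},{"linear":[0,-0.055,0.041],"dr":[-15,0,0],"hand":-1},{"linear":[0,-0.064,0.0525],"dr":[-18,0,0],"hand":-1},{"linear":[0,-0.064,0.0525],"dr":[-18,0,0],"hand":-1},{"linear":[0,-0.064,0.0525],"dr":[-18,0,0],"hand":-1},{"linear":[0,-0.064,0.0525],"dr":[-18,0,0],"hand":-1}]'; python3 plan.py 60 0
python3 - <<'E'
from h import *
np.set_printoptions(precision=4,suppress=True)
ims=[]
H=np.array([.575,.3065]);c,s=np.cos(.675),np.sin(.675)
for cam,(x,y) in(("scene",(180,110)),("top",(180,150))):
    im=bot.read_camera(cam)
    for r in bot.place_of(cam,"lid_handle")[:2]: print(cam,r["score"],r["xy"])
    o=cv2.resize(im[y:y+150,x:x+150],(396,396),interpolation=cv2.INTER_CUBIC)
    for a,col in((55,(0,0,255)),(60,(0,255,0)),(65,(255,0,0))):
        A=np.radians(a);P=[]
        # front edge of the lid, underside and top, both ends
        for zz in(.015,):
            for b in(-.105,.105):
                X=-.131*np.cos(A)+zz*np.sin(A);Z=.131*np.sin(A)+zz*np.cos(A)
                P.append((proj(cam,(H[0]+c*X-s*b,H[1]+s*X+c*b,.075+Z))-[x,y]+.5)*396/150)
        cv2.line(o,*[tuple(int(v) for v in p) for p in P],col,1)
    ims.append(o)
cv2.imwrite("pics/c7.png",np.hstack(ims))
o,p,R=state();print(o["t"],p,o["gripper_width"],o["contact_force"])
E
```

```text
t: 18.83
eef_pos: [0.5061, 0.2509, 0.2136]
tool_rot: [-0.489, 0.758, -0.362, 0.234]
contact_force: [-4.3, -6.4, 9.7]
gripper_width: 0.093
hinge [0.5719 0.3037 0.075 ] angle now 60.29686832696981
60.0 0.0 [-0.      0.0007 -0.0006]
scene 0.74 [223.6, 177.1]
top 0.77 [229.6, 204.8]
19.0333 [0.506  0.2508 0.2135] 0.09361681023540243 [-4.1551 -6.1168  7.818 ]
```

View pics/c7.png

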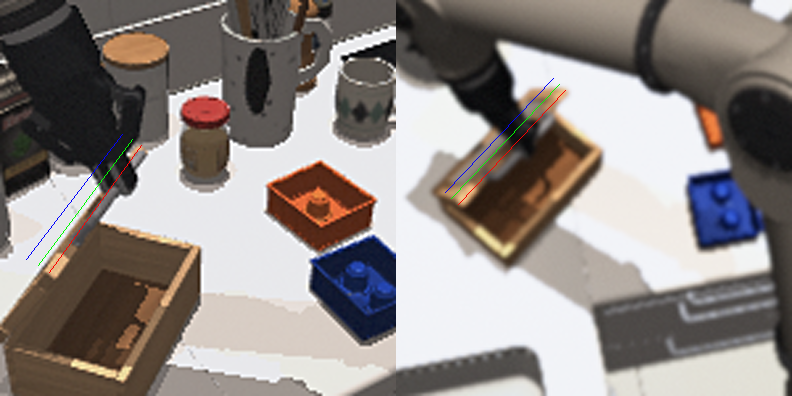

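The box is open and the handle is still gripped, with both trays untouched. The wrist force is mostly radial (about 10 N towards the hinge), so I ease outward 5 mm and then check the angle on a zoomed edge.

```bash
python3 -m crank '[{"linear":[0,-0.0015,-0.002],"dr":[0,0,0],"hand":-1},{"linear":[0,-0.003,-0.004],"dr":[0,0,0],"hand":-1},{"linear":[0,-0.003,-0.004],"dr":[0,0,0],"hand":-1},{"linear":[0,-0.003,-0.004],"dr":[0,0,0],"hand":-1},{"linear":[0,-0.003,-0.004],"dr":[0,0,0],"hand":-1}]'; python3 plan.py 60 0
python3 - <<'E'
from h import *
H=np.array([.574,.3055]);c,s=np.cos(.675),np.sin(.675)
ims=[]
for cam,(x,y,w) in(("scene",(175,145,75)),("top",(190,170,65))):
    im=bot.read_camera(cam);S=396/w
    o=cv2.resize(im[y:y+w,x:x+w],(396,396),interpolation=cv2.INTER_CUBIC)
    for a,col in((54,(0,0,255)),(60,(0,255,0)),(66,(255,0,0))):
        A=np.radians(a)
        for b0 in (1,):
            P=[]
            for xx,zz,b in((0,.0,.105),(.131,.001,.105),(.131,.015,.105),(.131,.015,-.105)):
                X=-xx*np.cos(A)+zz*np.sin(A);Z=xx*np.sin(A)+zz*np.cos(A)
                P.append((proj(cam,(H[0]+c*X-s*b,H[1]+s*X+c*b,.075+Z))-[x,y]+.5)*S)
            cv2.polylines(o,[np.int32(P)],False,col,1)
    ims.append(o)
cv2.imwrite("pics/c8.png",np.hstack(ims))
o,p,R=state();print(o["t"],p,o["gripper_width"],o["contact_force"])
E
```

```text
t: 19.45
eef_pos: [0.5069, 0.2517, 0.2146]
tool_rot: [-0.493, 0.756, -0.361, 0.236]
contact_force: [6.8, 2.2, -15.4]
gripper_width: 0.095
hinge [0.5711 0.3031 0.075 ] angle now 61.070011119136765
60.0 0.0 [-0.      0.0025 -0.002 ]
19.55 [0.50690833 0.25163883 0.21456233] 0.09565634594431059 [  6.76720598   1.57773123 -15.233388  ]
```

View pics/c8.png

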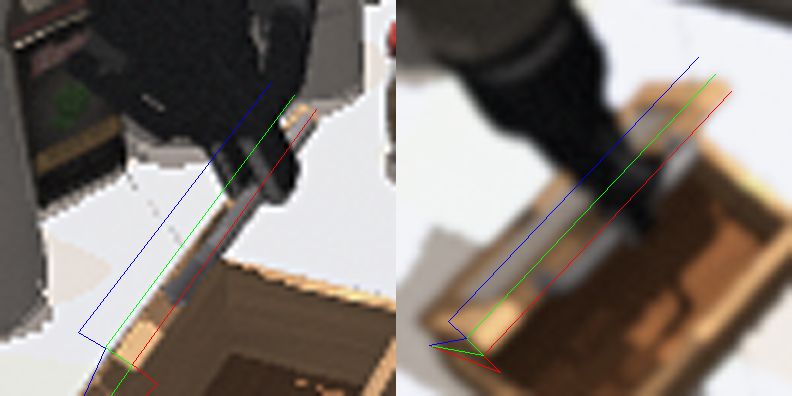

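The lid edge lies slightly on the low side of the 60° overlay, at about 58–59°, and the kinematics give about 59–61°. The force has now turned the other way, so I go back part of the way and add a hair of opening.

```bash
python3 -m crank '[{"linear":[0,0,0.002],"dr":[0,0,0],"hand":-1},{"linear":[0,0,0.004],"dr":[0,0,0],"hand":-1},{"linear":[0,0,0.004],"dr":[0,0,0],"hand":-1},{"linear":[0,0,0.004],"dr":[0,0,0],"hand":-1},{"linear":[0,0,0.004],"dr":[0,0,0],"hand":-1},{"linear":[0,0,0.004],"dr":[0,0,0],"hand":-1}]'; python3 - <<'E'
from h import *
np.set_printoptions(precision=4,suppress=True)
o,p,R=state();print(o["t"],p,np.array(o["contact_force"]))
for t in(.012,.015):
    b=p-R[:,1]*t;bx=np.r_[np.cos(.675),np.sin(.675)]
    print(t,"by height",np.degrees(np.arcsin((b[2]-.075)/.1712))-2.5,[np.degrees(np.arctan2(b[2]-.075,(np.array(H)-b[:2])@bx))-2.5 for H in((.5712,.3043),(.575,.3065))])
for c in("scene","top"):
    im=bot.read_camera(c);cv2.imwrite(f"pics/{c}9.png",im)
a=cv2.imread("pics/scene9.png");cv2.imwrite("pics/c9.png",cv2.resize(a[120:270,100:400],(800,400),interpolation=cv2.INTER_CUBIC))
# bystanders: image change against the first pictures
for c in("scene","top"):
    d=cv2.absdiff(cv2.imread(f"pics/{c}0.png"),cv2.imread(f"pics/{c}9.png")).max(2)
    for n,X in(("mug_white",(.496,.524,.045)),("mug_diamond",(.71,-.254,.045)),("honey",(.743,.008,.05))):
        u,v=proj(c,X).astype(int);print(c,n,(d[v-12:v+13,u-9:u+10]>40).mean())
E
```

```text
t: 20.05
eef_pos: [0.5087, 0.2531, 0.2157]
tool_rot: [-0.491, 0.757, -0.361, 0.235]
contact_force: [1.0, -4.5, -2.7]
gripper_width: 0.094
20.05 [0.5087 0.2531 0.2157] [ 1.0403 -4.5092 -2.7495]
0.012 by height 59.86037123675777 [np.float64(60.906562629325485), np.float64(59.61018723415075)]
0.015 by height 61.90677573306864 [np.float64(61.68155794158366), np.float64(60.39055605428072)]
scene mug_white 0.0
scene mug_diamond 0.0
scene honey 0.0
top mug_white 0.0
top mug_diamond 0.42105263157894735
top honey 0.871578947368421
```

View pics/c9.png

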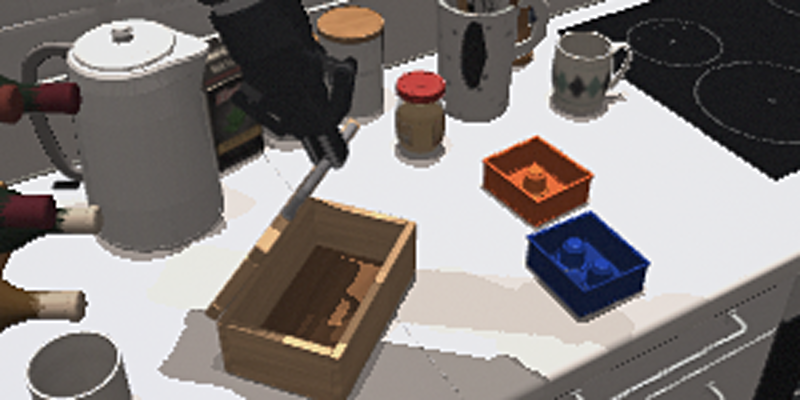

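```bash
python3 -m crank '[{"linear":[0,0,0],"dr":[0,0,0],"hand":-1},{"linear":[0,0,0],"dr":[0,0,0],"hand":-1},{"linear":[0,0,0],"dr":[0,0,0],"hand":-1},{"linear":[0,0,0],"dr":[0,0,0],"hand":-1},{"linear":[0,0,0],"dr":[0,0,0],"hand":-1},{"linear":[0,0,0],"dr":[0,0,0],"hand":-1}]' && python3 -c "
from station import bot
print(bot.hand_in())"
```

```text
t: 20.65
eef_pos: [0.5087, 0.2531, 0.2157]
tool_rot: [-0.491, 0.757, -0.361, 0.235]
contact_force: [0.5, -5.0, -2.7]
gripper_width: 0.096
the job is handed in; nothing more can be done
None
```

I sorted the three capsules with the lid still shut, both blue ones into the blue tray and the orange one into the orange tray. I then raised the lid to about 60° and handed the job in at about 20.7 s, with the gripper still holding the handle.

- **Lid angle:** estimates from the arm pose gave 59.6–61.9°, depending on the hinge position and where the bar sits in the pads. The last edge overlay I viewed read slightly lower, about 58–59°. I opened the lid a hair further after that and did not repeat the overlay.
- **Hold:** over the last 0.6 s the gripper did not move. The wrist force was about 6 N, and the grip opening stayed at about the bar's thickness.
- **Capsules and trays:** the final picture shows all three capsules in the right trays, and both trays standing flat.
- **Mugs and honey jar:** the scene camera shows no change at any of the three. The top camera could only confirm the white mug; it showed changes at the diamond mug and the honey jar, which I put down to the arm being in the way but did not check.
- **Forces:** the highest wrist reading I saw was about 17 N, when I eased the handle too far outward. I corrected it straight away.

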